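# Torque the mould clamp to the wrench's click

### The arm

A 7-joint arm with a two-finger parallel gripper is mounted at the origin on a cart in front of the work surface, level with it; the furniture and walls round the work are solid. World frame = base frame: x ahead of the robot, y to its left, z up, the work surface at z = 0. Lengths are in m, angles in rad, forces in N, time in s.
With the tool pointing down it reaches from about 0.425 to 0.8 m from the base axis. Payload 8.3 kg.
Tool frame: the origin (TCP) lies at the very end of the fingers, on their centre line; the grasp point (between the pads) lies 19 mm behind it; z points along the fingers, y is the direction in which the jaws open and shut (so a half turn about z gives the same grasp; the last joint's range is limited). The gripper opens to 85 mm and grips with 20 to 120 N. Pads are 22 mm wide; open, the fingers measure 114 mm over their backs; the gripper's body (76 mm by 85 mm) begins 54 mm behind the grasp point. The pads swing forward as they close: fully open they stand 13 mm farther back than shut.
Start: joints at [1.206, 0.383, 0.016, 1.37, -0.006, 1.388, -0.046], TCP at [0.186, -0.597, 0.231] pointing down, gripper open.
Joint ranges: [-2.95, 2.95], [-0.25, 2.06], [-1.52, 1.56], [0.18, 2.33], [-1.44, 4.58], [0.02, 2.06], [-3.01, 3.01]. Speed limits (rad/s): [2.39, 2.39, 3.01, 3.01, 3.14, 3.14, 3.14].

### API

Orientations are given as a rotation vector (axis times angle).
In Python, from station import ctrl, vision gives the robot as it stands.
- The arm moves only by the tool apply_moves, never from a script. Its argument "targets" is a list of rows, each a list of 7 numbers: the shift along the tool's x, y, z in mm, then the turn, a rotation vector about the tool's x, y, z in degrees, then the opening in per cent of the stroke, from 0 (shut) to 100 (fully open). A call has 1 to 12 rows; each row shifts and turns the pose as measured when the row begins, along the tool's axes as they then stand; what a row does not reach is not made up. A row lasts 1/12 s, in which the tool goes at most 41.7 mm and 7.16 degrees, less where a joint would pass 70% of its speed; a pose out of reach is approached as far as the arm can. A call with a gripper value outside its range is refused whole. The fingers move at their own pace and stop on an object; "grip_force" is the grip in N (left out, the last holds). Time passes only in rows, so rows that do not move let the fingers close. It gives the time, the measured TCP pose, the force and the opening at its end, in the units of the state.
- ctrl.get_state(): the state, without advancing time (a new reading comes with each control period).
- vision.capture(name): name is "scene" or "side" or "wrist"; returns a dict with "img" (420x560x3 uint8, blue, green, red), "intrinsics" (3x3 intrinsics, pixels), "position" and "attitude" of the camera in the world. Camera axes: x right, y up, looking along -z (the intrinsics and any distortion apply to the point x, -y, -z); pixel columns grow to the right and rows downward; lengths in m; the calibration is good to about 2 mm. A picture is of the moment at which its call begins. There is no depth.
- ctrl.close_job(): hands the job in, once; it reports no verdict.
Trained networks look in the newest picture that a camera, given by its name, has taken for a name from the list of things; names that differ only in an ending like _2 or _b are one class to them, and where a whole thing is asked for, a point or a joint stands for the part that bears it (a point fixed in the world has none). Each returns a list of dicts, best first, with "p" (0 to 1); they miss things now and then, are a little off and sometimes report something else, mostly with a low value. They report only what shows in the picture. A call takes as long as a camera call.
- vision.regions_of(target, camera): "mask" (420x560 bool, what is visible of it) and "box" ([left, top, right, bottom] in pixels, round what is visible of it).
- vision.landmark_of(target, camera): "location" ([column, row] in pixels: a listed point, or the origin of a listed thing).
The state is a dict: "clock": time; "joint_pos": joint angles; "qd": joint speeds; "effort": joint torques, N m; "ee_pos": TCP position; "tool_rot": TCP orientation; "ft_force": force on the tool from outside, world axes, zero at the start; "torque": the same for the moment, N m; "grip_width": opening from 0.0 (shut) to 1.0 (fully open).
Only numpy, scipy, OpenCV 4.12 (cv2) and the standard library are available. Lean on these libraries where they do the work, as an engineer would, in place of code of your own. Each camera call takes 0.05 s, during which the arm holds its last target. There are 200 camera calls.

### The job

Take the breakaway wrench from the round bat, set its square socket fully down over the square nut on the plaster mould's clamp and turn it clockwise (seen from above) until the handle clearly gives at its set torque; stop there and do not push it on towards its stop, or the mould cracks. Then take the wrench off and set it back on the same bat, standing on its socket, the handle left as it gave. Be gentle with the nut, and leave the cup, the timer and the glaze jar alone.

Things in the scene. Friction and masses are not known exactly. Their poses are not given: they have to be found in the camera images.
- wrench: Breakaway torque wrench, 0.47 kg, standing on its socket. Origin: centre of the socket's mouth (underside); z up, x along the handle when the breakaway joint is 0. Socket open below: inside 32 x 32 mm, 24 mm deep, outside 46 x 46 mm, sides along x and y. Above: flange of radius 38 mm at z 24-29 mm. Handle ring of radius 38 mm at z 4-22 mm. Centre of mass within 8 mm of the axis.
- cap (a point): Centre of the wrench's grip cap, on the wrench's axis 44 mm above the socket's mouth, axes as the wrench's. Square cap 36 x 36 mm, sides along x and y, from z 29 to 59 mm above the mouth, standing on the flange: lift the wrench by it.
- grip (a point): Middle of the wrench's black grip: 130 mm from the wrench's axis, 13 mm above the socket's mouth; turns with the handle, its x axis points outward along the handle. The grip is a level cylinder of radius 10 mm from 95 to 165 mm from the axis; nearer in is a shaft of radius 7 mm.
- wrench_handle (a joint): Breakaway joint of the handle about the socket's axis, rad; grows as the handle turns clockwise (from above) relative to the socket. Stays at 0 up to about 1.25 N m (9 to 10 N across the grip while moving, 5 to 6 N once the pusher stands still), then gives: within 0.1 rad the resistance falls by a fifth. Stays where left up to 0.3; stop at 0.40. 0.06 or more is given, over 0.25 too far.
- nut_top (a point): Centre of the nut's top, 98 mm above the table; z up, x and y square to the flats, turning with it. Square nut 28.5 x 28.5 mm, its top 5.5 mm narrowing to a round of radius 10 mm. The socket's mouth rests on the washer, 23 mm below this point, with 0.13 rad of play either way. Stiff: 0.7 to 1.25 N m clockwise, rising; stays where left. Needs 0.2 to 0.9 rad until the wrench gives, varying.
- clamp: Mould clamp, fixed to the table: wooden foot 150 x 160 x 12 mm, plaster mould 97 x 94 mm up to 62 mm, steel strap 34 x 148 mm (along y) over it, top at 72 mm, its stud ends to 76 mm, and the nut on its middle. Origin: centre of its underside; z up.
- rest_bat: Round plywood bat lying on the table, fixed, 221 mm across, 12 mm thick. Origin: centre of its underside; z up.
- cup: Biscuit-fired cup, 67 mm across, 61 mm tall, origin at the centre of its foot. To be left alone.
- timer: Round kitchen timer, 63 mm across, 43 mm tall, origin at the centre of its underside. To be left alone.
- glaze_jar: Plastic glaze jar with a dark screw lid, 51 mm across, 60 mm tall, origin at the centre of its underside. To be left alone.
- nut: The same nut with its washer; origin on its axis at the strap's top, 26 mm below point nut_top, same axes.

How it is judged:
On the way, in this order (a step that is already met when the one before it is completed fails the run):
1. the wrench's socket is fully down over the nut, the breakaway joint not yet given (horizontal distance between wrench and nut_top below 0.006 m and z of wrench in the frame of nut_top below -0.018 m and angle between wrench's own z axis and vertical below 0.12 rad and value of joint wrench_handle below 0.03 rad), for 0.2 s.
2. with the socket on the nut, the handle has given (horizontal distance between wrench and nut_top below 0.006 m and z of wrench in the frame of nut_top below -0.018 m and angle between wrench's own z axis and vertical below 0.12 rad and value of joint wrench_handle above 0.06 rad), for 0.2 s.
At the end, for the whole second after the job is handed in: The wrench stands at rest on its socket on the round bat (axis within 90 mm of the bat's centre, mouth within about 5 mm of the bat's top, within 0.08 rad of upright), its breakaway joint still given (over 0.04 rad), and released (value of joint wrench_handle above 0.04 rad and horizontal distance between wrench and rest_bat below 0.09 m and z of wrench in the frame of rest_bat between 0.008 and 0.017 m and angle between wrench's own z axis and vertical below 0.08 rad and linear speed of wrench below 0.02 m/s); the robot touches nothing.
It fails at once if the handle is pushed on past its click towards its stop (breakaway joint over 0.25 rad): the mould cracks (value of joint wrench_handle above 0.25 rad).
It fails at once if the wrench is rammed or forced against the nut (over 160 N summed over their contacts; tightening to the click takes about 110 N) (contact force between wrench and nut above 160 N).
It fails at once if the cup, timer or glaze jar is moved over 20 mm (distance of any of cup, timer, glaze_jar from where it was at the start of the episode above 0.02 m).
It also fails if it takes over 72 s, if anything falls off the work surface, if the arm or the gripper's body presses on something with over 40 N, if the wrist force passes 120 N, or if a joint passes its speed limit or range.

## Working session

There is one attempt and no reset: what is moved stays moved. The work goes in short steps, Python scripts to look and compute and a tool call to move; the robot and the scene stay as the last step left them, time stands still between calls to the robot, and variables do not carry over. Pictures are saved under pics/ and viewed, about 8 in all and at most 12, crops included, and the job is handed in when it is done.

Besides the shell and the picture viewer there is one more tool, called as name(argument=value, ...) on one line, values as JSON. apply_moves: Moves the arm, as the interface text tells. Its arguments: {"type":"object","properties":{"targets":{"type":"array"},"grip_force":{"type":"number"}},"required":["targets"]}

```bash
ls; mkdir -p pics; cat > h.py <<'E'
import numpy as np, cv2
from scipy.spatial.transform import Rotation as R
from station import ctrl, vision
def cam(n,save=None):
    c=vision.capture(n)
    if save: cv2.imwrite('pics/'+save+'.png',c['img'])
    return c
def rot(a):
    a=np.array(a,float)
    return a if a.shape==(3,3) else (R.from_quat(a).as_matrix() if a.size==4 else R.from_rotvec(a).as_matrix())
def ray(c,px):
    K=np.array(c['intrinsics']); d=np.linalg.inv(K)@[px[0],px[1],1]
    d=rot(c['attitude'])@(d*[1,-1,-1]); return np.array(c['position']),d/np.linalg.norm(d)
def atz(c,px,z):
    o,d=ray(c,px); return o+d*(z-o[2])/d[2]
def proj(c,p):
    q=rot(c['attitude']).T@(np.array(p)-c['position']); q=np.array(c['intrinsics'])@(q*[1,-1,-1]); return q[:2]/q[2]
def tri(c1,p1,c2,p2):
    A=[];b=[]
    for c,p in((c1,p1),(c2,p2)):
        o,d=ray(c,p); M=np.eye(3)-np.outer(d,d); A.append(M); b.append(M@o)
    return np.linalg.lstsq(np.vstack(A),np.hstack(b),rcond=None)[0]
E
python3 - <<'E'
from h import *
s=ctrl.get_state(); print({k:np.round(v,3) for k,v in s.items()})
cs={n:cam(n,n+'0') for n in('scene','side')}
print({k:v for k,v in cs['scene'].items() if k!='img'})
Z=dict(wrench=.012,cap=.056,grip=.025,nut_top=.098,clamp=0,rest_bat=0,cup=0,timer=0,glaze_jar=0)
for t,z in Z.items():
    for n,c in cs.items():
        r=vision.landmark_of(t,n)
        for q in r[:2]: print(t,n,np.round(q['location'],1),round(q['p'],2),np.round(atz(c,q['location'],z),3))
cv2.imwrite('pics/a.png',np.vstack([cs['scene']['img'],cs['side']['img']])[:, :] if 0 else cv2.resize(np.hstack([cs['scene']['img'],cs['side']['img']]),(800,300)))
E
```

```text
pics
{'clock': np.float64(0.0), 'joint_pos': array([ 1.206,  0.384,  0.016,  1.371, -0.006,  1.388, -0.047]), 'qd': array([-0.001, -0.001, -0.001,  0.001,  0.001, -0.001,  0.   ]), 'effort': array([ 1.0000e-03, -6.2760e+01,  8.4400e-01, -3.7182e+01,  1.6000e-02,
        1.4000e-02, -0.0000e+00]), 'ee_pos': array([ 0.186, -0.596,  0.23 ]), 'tool_rot': array([-3.104, -0.472,  0.   ]), 'ft_force': array([ 0.977,  1.105, -0.228]), 'torque': array([-0.007,  0.012, -0.008]), 'grip_width': np.float64(1.003)}
{'intrinsics': array([[488.58135355,   0.        , 280.0510299 ],
       [  0.        , 488.58135355, 208.84000607],
       [  0.        ,   0.        ,   1.        ]]), 'position': array([0.11961834, 0.71241119, 0.65620017]), 'attitude': array([ 0.38692203, -1.2506897 , -2.28694248])}
wrench scene [226.5 316.6] 0.95 [0.562 0.23  0.012]
wrench scene [193.6 247.6] 0.17 [0.754 0.106 0.012]
wrench side [283.9 307.2] 0.77 [0.57  0.23  0.012]
cap scene [222.4 298. ] 0.55 [0.567 0.231 0.056]
cap side [285.8 286.5] 0.74 [0.568 0.227 0.056]
grip scene [293.8 331.3] 0.86 [0.434 0.204 0.025]
grip side [359.1 301.3] 0.7 [0.443 0.211 0.025]
nut_top scene [302.2 202.7] 0.73 [ 0.58  -0.062  0.098]
nut_top side [294.8 185.2] 0.64 [ 0.58  -0.063  0.098]
clamp scene [224.8 299.8] 0.66 [0.602 0.188 0.   ]
clamp scene [298.9 239.1] 0.58 [ 0.586 -0.06   0.   ]
clamp side [288.3 222.9] 0.76 [ 0.591 -0.059  0.   ]
rest_bat scene [219.  333.2] 0.8 [0.556 0.261 0.   ]
rest_bat side [288.1 326.7] 0.77 [0.559 0.261 0.   ]
cup scene [197.1 248. ] 0.82 [0.758 0.092 0.   ]
timer scene [327.2 202.7] 0.94 [ 0.607 -0.233  0.   ]
timer side [289.8 185.3] 0.58 [ 0.607 -0.252  0.   ]
glaze_jar scene [289.5 189.9] 0.83 [ 0.723 -0.235  0.   ]
glaze_jar side [243.6 189.6] 0.57 [ 0.727 -0.207  0.   ]
```

View pics/scene0.png

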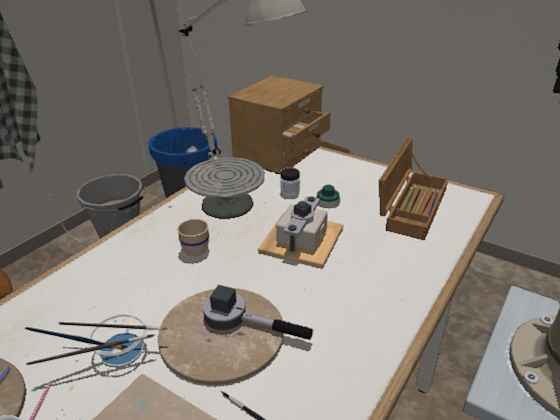

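The scene shows the wrench on the bat (cap about 223,298, handle pointing towards the robot with the grip at 293,331). The nut is on the clamp at (302,205), and the cup, timer, jar and banding wheel lie beyond. I'll go up and over the nut to measure its yaw from close by.

apply_moves(targets=[[10,-7,-30,0,0,0,100],[10,-7,-30,0,0,0,100],[30,-22,-20,0,0,0,100],[32,-23,0,0,0,0,100],[32,-23,0,0,0,0,100],[32,-23,0,0,0,0,100],[32,-23,0,0,0,0,100],[32,-23,0,0,0,0,100],[32,-23,0,0,0,0,100],[32,-23,0,0,0,0,100],[32,-23,0,0,0,0,100],[32,-23,0,0,0,0,100]])

```text
clock: 2.0
ee_pos: [0.439, -0.2605, 0.314]
tool_rot: [3.107, 0.438, -0.003]
ft_force: [0.7, -1.0, 0.1]
grip_width: 1.002
```

apply_moves(targets=[[32,-23,0,0,0,0,100],[32,-23,0,0,0,0,100],[32,-23,0,0,0,0,100],[32,-23,0,0,0,0,100],[32,-23,0,0,0,0,100],[32,-23,0,0,0,0,100],[0,0,0,0,0,-7,100],[0,0,0,0,0,-7,100],[0,0,0,0,0,-7,100],[0,0,0,0,0,-7,100],[0,0,0,0,0,-7,100],[0,0,0,0,0,-7,100]])

```text
clock: 3.0
ee_pos: [0.5951, -0.0484, 0.3133]
tool_rot: [2.733, 1.548, 0.004]
ft_force: [-0.2, 0.3, 0.1]
grip_width: 0.998
```

```bash
cat >> h.py <<'E'
def st():
    s=ctrl.get_state(); Rm=rot(s['tool_rot']); 
    return s,np.array(s['ee_pos']),Rm,np.degrees(np.arctan2(Rm[1,0],Rm[0,0]))
def go(p,yaw):
    "shift in tool axes (mm) now, and turn as a rotation vector (deg)"
    s,e,Rm,y=st(); a=np.radians(yaw); T=np.array([[np.cos(a),np.sin(a),0],[np.sin(a),-np.cos(a),0],[0,0,-1.]]).T
    d=np.array(p)-e
    print('t',round(float(s['clock']),2),'ee',np.round(e,4),'yaw',round(y,2),'tilt',np.round(Rm[:,2],3),'F',np.round(s['ft_force'],1),'g',round(float(s['grip_width']),3))
    print(' shift tool mm',np.round(Rm.T@d*1000,1),'turn',np.round(np.degrees(R.from_matrix(Rm.T@T).as_rotvec()),1),'shift after turn',np.round(T.T@d*1000,1))
E
python3 - <<'E'
from h import *
c=cam('wrist','w0')
go([.58,-.062,.3],84)
print(c['position'],rot(c['attitude'])[:,2],c['intrinsics'][0])
for t,z in (('nut_top',.098),('clamp',0),('nut',.072)):
    for q in vision.landmark_of(t,'wrist')[:1]: print(t,q['location'],q['p'],atz(c,q['location'],z))
E
```

```text
t 3.05 ee [ 0.5951 -0.0484  0.3132] yaw 59.61 tilt [ 0.002  0.001 -1.   ] F [-0.2 -0.1  0.2] g 1.003
 shift tool mm [-19.4  -6.1  13.2] turn [  0.1  -0.1 -24.4] shift after turn [-15.1 -13.6  13.2]
[0.63722031 0.02139296 0.45598254] [0.16023207 0.27129996 0.94906376] [311.84465034   0.         278.45712411]
nut_top [269.8, 191.2] 0.95 [ 0.57923006 -0.0568802   0.098     ]
nut [271.8, 186.6] 0.87 [ 0.58033943 -0.0587261   0.072     ]
```

View pics/w0.png

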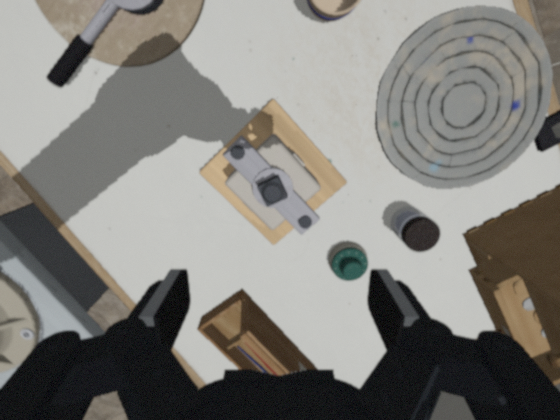

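apply_moves(targets=[[-4,-2,30,0,0,-5,100],[-4,-2,30,0,0,-5,100],[-4,-2,30,0,0,-5,100],[-4,-2,30,0,0,-5,100],[0,0,20,0,0,-5,100],[0,0,0,0,0,0,100]])

```text
clock: 3.7
ee_pos: [0.5828, -0.0609, 0.1712]
tool_rot: [2.348, 2.076, 0.012]
ft_force: [-0.3, 0.8, -1.0]
grip_width: 1.002
```

```bash
python3 - <<'E'
from h import *
c=cam('wrist','w1')
go([.58,-.06,.2],84)
for t,z in (('nut_top',.098),('nut',.072)):
    for q in vision.landmark_of(t,'wrist')[:1]: print(t,q['location'],q['p'],atz(c,q['location'],z)); 
    for q in vision.regions_of(t,'wrist')[:1]: print(t,q['box'],q['p'],q['mask'].sum())
# rectified top-down view at nut height: 0.1 mm... 2.5 px/mm, 100 mm square about nut, +x world right, +y up
def top(c,ctr,z,half=.05,n=600):
    g=np.array([proj(c,[ctr[0]+u*half,ctr[1]+v*half,z]) for u,v in((-1,1),(1,1),(1,-1),(-1,-1))],np.float32)
    H=cv2.getPerspectiveTransform(g,np.float32([[0,0],[n,0],[n,n],[0,n]]))
    return cv2.warpPerspective(c['img'],H,(n,n),flags=cv2.INTER_CUBIC)
im=top(c,(.58,-.06),.0925)
cv2.imwrite('pics/nuttop.png',im)
E
```

```text
t 3.75 ee [ 0.5835 -0.061   0.1732] yaw 82.68 tilt [ 0.012 -0.001 -1.   ] F [0.1 0.3 0.2] g 1.003
 shift tool mm [  0.6  -3.3 -26.9] turn [ 0.7 -0.  -1.3] shift after turn [  0.7  -3.6 -26.8]
nut_top [239.7, 177.6, 306.4, 240.3] 0.65 3055
nut [274.3, 206.5] 0.66 [ 0.58147746 -0.05811251  0.072     ]
nut [242.8, 177.9, 304.7, 240.8] 0.68 3049
```

View pics/nuttop.png

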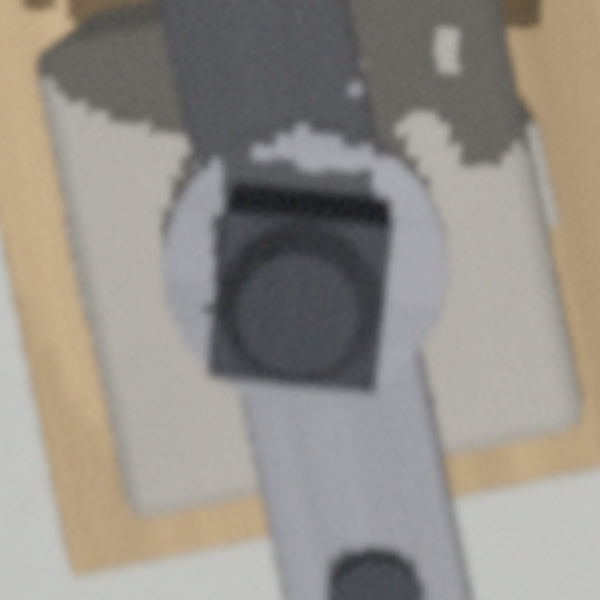

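Rectified view at shoulder height: nut corners are about (224,208), (392,222), (376,390) and (208,376). That puts the centre at about (0.580, -0.060) and the yaw at about -5°. Next I'll go over the wrench and take a close look.

apply_moves(targets=[[29,-5,-2,0,0,0,100],[29,-5,-2,0,0,0,100],[29,-5,-2,0,0,0,100],[29,-5,-2,0,0,0,100],[29,-5,0,0,0,0,100],[29,-5,0,0,0,0,100],[29,-5,0,0,0,0,100],[29,-5,0,0,0,0,100],[29,-5,0,0,0,-6,100],[20,-5,0,0,0,-6,100],[0,0,0,0,0,-6,100],[0,0,0,0,0,0,100]])

```text
clock: 4.95
ee_pos: [0.5835, 0.2409, 0.2086]
tool_rot: [2.003, 2.368, 0.061]
ft_force: [0.3, -0.7, 0.5]
grip_width: 1.002
```

```bash
cat >> h.py <<'E'
def top(c,ctr,z,half=.05,n=600):
    g=np.array([proj(c,[ctr[0]+u*half,ctr[1]+v*half,z]) for u,v in((-1,1),(1,1),(1,-1),(-1,-1))],np.float32)
    H=cv2.getPerspectiveTransform(g,np.float32([[0,0],[n,0],[n,n],[0,n]]))
    return cv2.warpPerspective(c['img'],H,(n,n),flags=cv2.INTER_CUBIC)
E
python3 - <<'E'
from h import *
c=cam('wrist','w2')
go([.567,.23,.1],100)
P={}
for t,z in (('cap',.056),('grip',.025),('wrench',.012)):
    for q in vision.landmark_of(t,'wrist')[:1]: P[t]=atz(c,q['location'],z); print(t,q['location'],q['p'],P[t])
if 'cap' in P and 'grip' in P: d=P['grip']-P['cap']; print(np.degrees(np.arctan2(d[1],d[0])),np.hypot(*d[:2]))
cv2.imwrite('pics/captop.png',top(c,(.567,.23),.071,.06))
E
```

```text
t 5.0 ee [0.5832 0.2415 0.209 ] yaw 99.24 tilt [ 0.055  0.006 -0.998] F [-0.2  1.   1. ] g 1.003
 shift tool mm [ -8.4 -23.9 107.9] turn [ 3.2  0.2 -0.8] shift after turn [ -8.5 -18.  109. ]
cap [252.1, 198.5] 0.6 [0.56804833 0.2310568  0.056     ]
grip [124.2, 201.1] 0.81 [0.43482675 0.19862354 0.025     ]
wrench [253.9, 186.3] 0.79 [0.56887936 0.23206621 0.012     ]
-166.31731945835628 0.13711274314760344
```

View pics/captop.png

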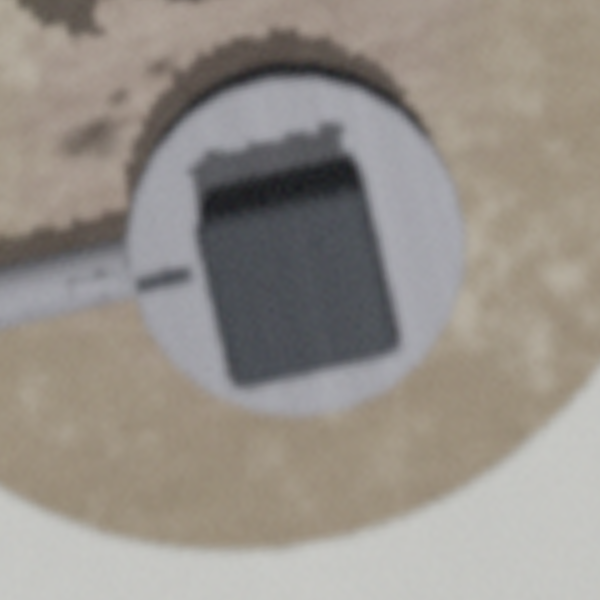

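Cap-top corners are about (200,228), (364,190), (400,345) and (237,385), giving a centre of about (0.567, 0.232) and a cap yaw of 13.5°. So the handle points at -166.5°, which agrees with the network. I'll correct the tilt and line up over it.

apply_moves(targets=[[0,0,0,3.2,0.2,-4.2,100],[-10,-18,30,0,0,0,100],[0,0,35,0,0,0,100],[0,0,0,0,0,0,100]])

```text
clock: 5.48
ee_pos: [0.5735, 0.2184, 0.1445]
tool_rot: [1.974, 2.439, -0.003]
ft_force: [-0.1, -1.3, -1.0]
grip_width: 0.999
```

```bash
python3 - <<'E'
from h import *
go([.567,.2315,.046],103.5)
E
```

```text
t 5.48 ee [0.5735 0.2184 0.1445] yaw 102.04 tilt [ 0.002 -0.004 -1.   ] F [-0.1 -1.3 -1. ] g 0.999
 shift tool mm [14.6 -3.8 98.4] turn [ 0.1  0.3 -1.5] shift after turn [14.2 -3.3 98.5]
```

apply_moves(targets=[[14,-3,10,0,0,-1.5,100],[0,0,20,0,0,0,100],[0,0,15,0,0,0,100],[0,0,0,0,0,0,100]])

```text
clock: 5.82
ee_pos: [0.5697, 0.2302, 0.1017]
tool_rot: [1.951, 2.453, -0.0]
ft_force: [0.3, 0.9, -0.8]
grip_width: 0.998
```

```bash
python3 - <<'E'
from h import *
go([.567,.2315,.046],103.5)
E
```

```text
t 5.82 ee [0.5697 0.2302 0.1017] yaw 103.01 tilt [ 0.005 -0.004 -1.   ] F [ 0.3  0.9 -0.8] g 0.998
 shift tool mm [ 2.1 -2.5 55.7] turn [ 0.2  0.3 -0.5] shift after turn [ 1.8 -2.3 55.7]
```

apply_moves(targets=[[2,-2,12,0.2,0.3,-0.5,100],[0,0,14,0,0,0,100],[0,0,14,0,0,0,100],[0,0,12,0,0,0,100],[0,0,0,0,0,0,100]])

```text
clock: 6.23
ee_pos: [0.5693, 0.2339, 0.05]
tool_rot: [1.943, 2.464, 0.009]
ft_force: [-0.7, -0.3, -0.8]
grip_width: 0.999
```

```bash
python3 - <<'E'
from h import *
go([.567,.2315,.046],103.5)
E
```

```text
t 6.23 ee [0.5693 0.2339 0.05  ] yaw 103.49 tilt [ 0.006  0.002 -1.   ] F [-0.7 -0.3 -0.8] g 0.999
 shift tool mm [-1.8 -2.8  4. ] turn [ 0.4 -0.  -0. ] shift after turn [-1.8 -2.8  4. ]
```

Now close on the cap with a moderate grip.

apply_moves(targets=[[-2,-3,2,0,0,0,80],[0,0,0,0,0,0,60],[0,0,0,0,0,0,45],[0,0,0,0,0,0,30],[0,0,0,0,0,0,20],[0,0,0,0,0,0,20],[0,0,0,0,0,0,20],[0,0,0,0,0,0,20]], grip_force=50)

```text
clock: 6.9
ee_pos: [0.5664, 0.2308, 0.0479]
tool_rot: [1.944, 2.464, 0.008]
ft_force: [-0.3, 0.4, -2.9]
grip_width: 0.408
```

apply_moves(targets=[[0,0,-10,0,0,0,20],[0,0,-20,0,0,0,20],[0,0,-20,0,0,0,20],[0,0,-20,0,0,0,20],[0,0,-20,0,0,0,20],[0,0,-20,0,0,0,20],[0,0,0,0,0,0,20]])

```text
clock: 7.48
ee_pos: [0.5629, 0.2293, 0.1619]
tool_rot: [-1.943, -2.467, 0.004]
ft_force: [1.0, 1.2, -3.1]
grip_width: 0.411
```

```bash
python3 - <<'E'
from h import *
c=cam('wrist','w3')
go([.58,-.06,.170],85)
s,e,Rm,y=st()
for t,z in (('cap',e[2]+.01),('grip',e[2]-.02)):
    for q in vision.landmark_of(t,'wrist')[:1]: print(t,q['location'],q['p'],atz(c,q['location'],z))
E
```

```text
t 7.53 ee [0.5623 0.2288 0.1598] yaw 103.53 tilt [-0.004 -0.002 -1.   ] F [ 0.1 -0.2 -5. ] g 0.411
 shift tool mm [-284.9  -50.4   -9.8] turn [-0.3  0.1 18.5] shift after turn [-286.1   42.8  -10.2]
cap [276.4, 280.6] 0.59 [0.56262376 0.22798846 0.16979582]
grip [52.3, 250.3] 0.88 [0.43478678 0.19902741 0.13979582]
```

View pics/w3.png

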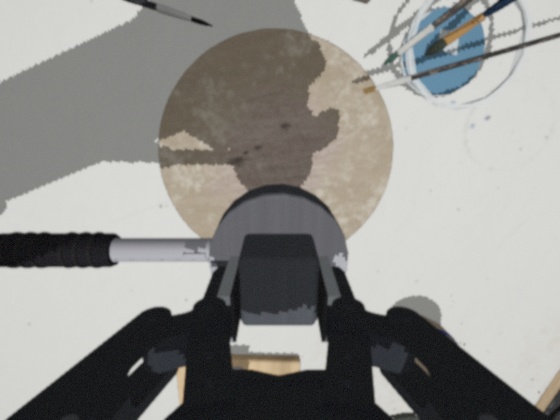

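The wrench hangs level in the grip, with the handle straight to the left at (60,250), square with the fingers. Carry it over the nut.

apply_moves(targets=[[-12,-3,-12,0,0,0,20],[-24,-4,-12,0,0,0,20],[-28,-5,-5,0,0,0,20],[-28,-5,0,0,0,0,20],[-28,-5,0,0,0,0,20],[-28,-5,0,0,0,0,20],[-28,-5,0,0,0,0,20],[-28,-5,0,0,0,0,20],[-28,-5,0,0,0,0,20],[-28,-5,0,0,0,0,20],[-15,-3,0,0,0,0,20],[0,0,0,0,0,0,20]])

```text
clock: 8.63
ee_pos: [0.5648, -0.0653, 0.1615]
tool_rot: [-1.914, -2.447, 0.052]
ft_force: [0.0, -0.5, -5.6]
grip_width: 0.409
```

apply_moves(targets=[[0,0,0,0,0,4,20],[0,0,0,0,0,6,20],[0,0,0,0,0,6,20],[0,0,0,0,0,2.5,20],[0,0,0,0,0,0,20]])

```text
clock: 9.05
ee_pos: [0.5593, -0.0668, 0.1514]
tool_rot: [-2.297, -2.081, 0.075]
ft_force: [0.5, -0.9, -5.4]
grip_width: 0.409
```

```bash
python3 - <<'E'
from h import *
go([.58,-.06,.150],85)
E
```

```text
t 9.05 ee [ 0.5593 -0.0668  0.1514] yaw 84.37 tilt [-0.063 -0.002 -0.998] F [ 0.5 -0.9 -5.4] g 0.409
 shift tool mm [ 8.8 20.   0. ] turn [-3.6  0.5 -0.6] shift after turn [ 8.6 20.   1.4]
```

apply_moves(targets=[[0,0,-5,0,0,0,20],[4,8,-5,-2,0.3,0,20],[4,8,0,-1.6,0.2,0.6,20],[0,4,0,0,0,0,20],[0,0,0,0,0,0,20]])

```text
clock: 9.47
ee_pos: [0.5785, -0.0581, 0.157]
tool_rot: [-2.322, -2.107, 0.005]
ft_force: [-0.4, -1.4, -4.4]
grip_width: 0.409
```

```bash
python3 - <<'E'
from h import *
go([.58,-.06,.150],85)
c=cam('wrist','w4'); s,e,Rm,y=st()
for t,z in (('cap',e[2]+.008),('grip',e[2]-.023)):
    for q in vision.landmark_of(t,'wrist')[:1]: print(t,q['location'],q['p'],atz(c,q['location'],z))
c1=cam('scene','s1');c2=cam('side','d1')
P={}
for t in('cap','grip','nut_top','wrench'):
    a=vision.landmark_of(t,'scene')[:1];b=vision.landmark_of(t,'side')[:1]
    if a and b: print(t,round(a[0]['p'],2),round(b[0]['p'],2),np.round(tri(c1,a[0]['location'],c2,b[0]['location']),4))
def crop(c):
    u,v=proj(c,[.57,-.06,.12]).astype(int); i=c['img'][max(v-65,0):v+65,max(u-65,0):u+65]; return cv2.resize(i,(390,390),interpolation=cv2.INTER_CUBIC)
cv2.imwrite('pics/over.png',np.hstack([crop(c1),crop(c2)]))
E
```

```text
t 9.47 ee [ 0.5785 -0.0581  0.157 ] yaw 84.44 tilt [-0.007  0.002 -1.   ] F [-0.4 -1.4 -4.4] g 0.409
 shift tool mm [-1.8  1.7  7. ] turn [-0.4 -0.1 -0.6] shift after turn [-1.8  1.6  7. ]
cap [277.6, 278.8] 0.97 [ 0.57874136 -0.05801288  0.16489982]
grip [51.8, 247.8] 0.76 [ 0.44662642 -0.04347072  0.13389982]
cap 0.8 0.69 [ 0.5757 -0.0515  0.1696]
grip 0.93 0.85 [ 0.4539 -0.0558  0.1247]
nut_top 0.79 0.57 [ 0.5887 -0.0827  0.0895]
wrench 0.55 0.94 [ 0.5799 -0.0738  0.1107]
```

View pics/over.png

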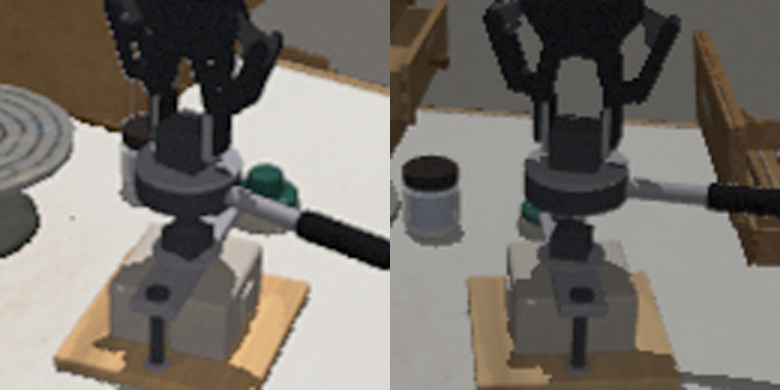

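Both views show the socket right above the nut. I'll correct the last couple of mm and lower gently.

apply_moves(targets=[[-2,2,3,-0.4,0,-0.6,20],[0,0,5,0,0,0,20],[0,0,5,0,0,0,20],[0,0,3,0,0,0,20],[0,0,0,0,0,0,20]])

```text
clock: 10.53
ee_pos: [0.5802, -0.0609, 0.1393]
tool_rot: [2.316, 2.122, 0.003]
ft_force: [-0.3, -0.4, -4.5]
grip_width: 0.415
```

```bash
python3 - <<'E'
from h import *
go([.58,-.06,.112],85)
E
```

```text
t 10.53 ee [ 0.5802 -0.0609  0.1393] yaw 84.98 tilt [ 0.002  0.001 -1.   ] F [-0.3 -0.4 -4.5] g 0.415
 shift tool mm [ 0.8 -0.3 27.3] turn [ 0.1 -0.1 -0. ] shift after turn [ 0.9 -0.3 27.3]
```

apply_moves(targets=[[0.8,0,3,0,0,0,20],[0,0,3,0,0,0,20],[0,0,3,0,0,0,20],[0,0,2,0,0,0,20],[0,0,0,0,0,0,20]])

```text
clock: 10.95
ee_pos: [0.58, -0.0599, 0.1265]
tool_rot: [-2.316, -2.122, -0.002]
ft_force: [0.2, -0.2, -5.7]
grip_width: 0.406
```

```bash
python3 - <<'E'
from h import *
go([.58,-.06,.112],85)
E
```

```text
t 10.95 ee [ 0.58   -0.0599  0.1265] yaw 84.98 tilt [ 0.001  0.002 -1.   ] F [ 0.2 -0.2 -5.7] g 0.406
 shift tool mm [-0.2 -0.  14.5] turn [ 0.  -0.1 -0. ] shift after turn [-0.1  0.  14.5]
```

No contact force, and the mouth is about 7 mm below the nut top, so the socket is going on. Continue down.

apply_moves(targets=[[0,0,3,0,0,0,20],[0,0,3,0,0,0,20],[0,0,3,0,0,0,20],[0,0,1,0,0,0,20],[0,0,0,0,0,0,20]])

```text
clock: 11.37
ee_pos: [0.5802, -0.0598, 0.1156]
tool_rot: [-2.316, -2.122, -0.003]
ft_force: [0.3, -0.4, -4.9]
grip_width: 0.413
```

```bash
python3 - <<'E'
from h import *
go([.58,-.06,.112],85)
E
```

```text
t 11.37 ee [ 0.5802 -0.0598  0.1156] yaw 84.99 tilt [ 0.001  0.002 -1.   ] F [ 0.3 -0.4 -4.9] g 0.413
 shift tool mm [-0.2 -0.2  3.6] turn [ 0.1 -0.1 -0. ] shift after turn [-0.2 -0.2  3.6]
```

apply_moves(targets=[[0,0,1.5,0,0,0,20],[0,0,1.5,0,0,0,20],[0,0,1,0,0,0,20],[0,0,0,0,0,0,20]])

```text
clock: 11.7
ee_pos: [0.5803, -0.0598, 0.1113]
tool_rot: [-2.316, -2.122, -0.003]
ft_force: [-0.4, 0.2, -5.5]
grip_width: 0.409
```

apply_moves(targets=[[0,0,0,0,0,0,50],[0,0,0,0,0,0,75],[0,0,0,0,0,0,100],[0,0,0,0,0,0,100],[0,0,-5,0,0,0,100],[0,0,-20,0,0,0,100],[0,0,-25,0,0,0,100],[0,0,-25,0,0,0,100],[0,0,0,0,0,0,100]])

```text
clock: 12.45
ee_pos: [0.5818, -0.0594, 0.1934]
tool_rot: [2.314, 2.121, 0.009]
ft_force: [0.2, -0.3, 0.5]
grip_width: 1.0
```

```bash
python3 - <<'E'
from h import *
go([.58,-.06,.19],85)
c=cam('wrist','w5'); P={}
for t,z in (('cap',.119),('grip',.088),('wrench',.075)):
    for q in vision.landmark_of(t,'wrist')[:1]: P[t]=atz(c,q['location'],z);print(t,q['location'],q['p'],P[t])
d=P['grip']-P['cap']; print(np.degrees(np.arctan2(d[1],d[0])),np.hypot(*d[:2]))
cv2.imwrite('pics/seat.png',np.hstack([top(c,(.54,-.06),.134,.08,400),top(c,(.54,-.06),.104,.08,400)]))
E
```

```text
t 12.45 ee [ 0.5818 -0.0594  0.1934] yaw 85.02 tilt [ 0.006  0.002 -1.   ] F [ 0.2 -0.3  0.5] g 1.0
 shift tool mm [-0.8 -1.7  3.4] turn [ 0.4 -0.1  0. ] shift after turn [-0.8 -1.7  3.4]
cap [274.0, 220.3] 0.63 [ 0.57958128 -0.05916439  0.119     ]
grip [117.6, 207.3] 0.9 [ 0.44948965 -0.04742695  0.088     ]
wrench [277.0, 198.8] 0.6 [ 0.58224011 -0.05581968  0.075     ]
174.84447838960915 0.1306200597584128
```

View pics/seat.png

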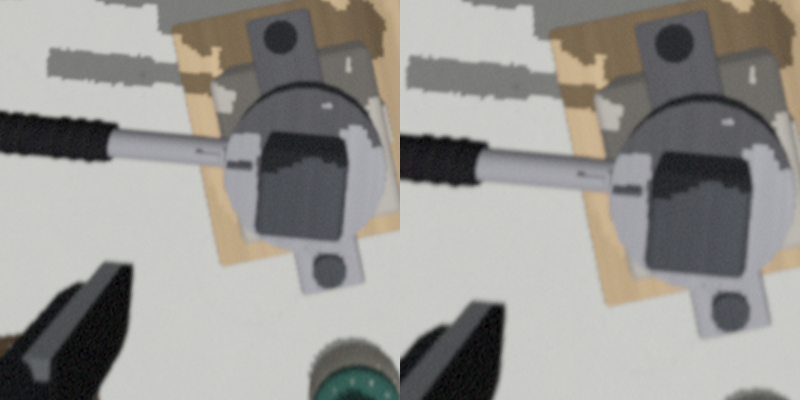

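The wrench is seated: it stopped at TCP z 0.111, so the mouth is at about 0.075. The handle is at 175° and the flange and shaft marks line up (0.00 rad). Now close the fingers and move to the -y side of the grip to push.

apply_moves(targets=[[-9,-20,0,0,0,0,50],[-9,-28,0,0,0,0,0],[-9,-28,0,0,0,0,0],[-9,-28,0,0,0,0,0],[0,-20,0,0,0,0,0],[0,-4,0,0,0,0,0],[0,0,0,0,0,0,0]])

```text
clock: 13.23
ee_pos: [0.4383, -0.0849, 0.1782]
tool_rot: [-2.305, -2.11, 0.01]
ft_force: [0.6, -0.4, 0.6]
grip_width: 0.005
```

```bash
cat >> h.py <<'E'
C=np.array([.58,-.06])
def arc():
    "pusher pose about the wrench axis: tool yaw, radial mm and lag mm behind the handle line (handle = tool yaw+90)"
    s,e,Rm,y=st(); d=(Rm.T@np.r_[C-e[:2],0])*1000
    print('t',round(float(s['clock']),2),'z',round(e[2],4),'yaw',round(y,2),'radial',round(d[1],1),'behind',round(d[0],1),'tilt',np.round(Rm[:2,2],3),
      'F tool',np.round(Rm.T@np.array(s['ft_force']),1),'contact-handle angle',round(y+90-np.degrees(np.arctan2(d[0]-21,d[1])),2))
E
python3 - <<'E'
from h import *
go([.4475,-.083,.08],85); arc()
E
```

```text
t 13.23 ee [ 0.4383 -0.0849  0.1782] yaw 84.92 tilt [-0.016  0.008 -1.   ] F [ 0.6 -0.4  0.6] g 0.005
 shift tool mm [ 2.1 10.6 98.1] turn [-1.  -0.4 -0.1] shift after turn [ 2.7  8.9 98.2]
t 13.23 z 0.1782 yaw 84.92 radial 138.9 behind 37.4 tilt [-0.016  0.008] F tool [-0.3  0.6 -0.6] contact-handle angle 168.19
```

apply_moves(targets=[[2,8,15,-1,-0.4,0,0],[0,0,20,0,0,0,0],[0,0,20,0,0,0,0],[0,0,20,0,0,0,0],[0,0,10,0,0,0,0],[0,0,0,0,0,0,0]])

```text
clock: 13.73
ee_pos: [0.4514, -0.0827, 0.089]
tool_rot: [2.314, 2.121, 0.005]
ft_force: [-0.4, 0.9, -0.4]
grip_width: -0.0
```

```bash
sed -i 's/y+90-np.degrees(np.arctan2/y+90+np.degrees(np.arctan2/' h.py
python3 - <<'E'
from h import *
go([.4475,-.083,.08],85); arc()
E
```

```text
t 13.73 ee [ 0.4514 -0.0827  0.089 ] yaw 85.0 tilt [ 0.004  0.    -1.   ] F [-0.4  0.9 -0.4] g -0.0
 shift tool mm [-0.6 -3.9  9. ] turn [ 0.2 -0.  -0. ] shift after turn [-0.6 -3.8  9. ]
t 13.73 z 0.089 yaw 85.0 radial 126.1 behind 33.8 tilt [0.004 0.   ] F tool [ 0.9 -0.5  0.4] contact-handle angle 180.81
```

apply_moves(targets=[[0,-2,6,0,0,0,0],[0,-2,5,0,0,0,0],[4,0,0,0,0,0,0],[4,0,0,0,0,0,0],[2,0,0,0,0,0,0],[0,0,0,0,0,0,0]])

```text
clock: 14.23
ee_pos: [0.4508, -0.0707, 0.0792]
tool_rot: [2.312, 2.121, 0.009]
ft_force: [0.4, 0.6, -0.4]
grip_width: 0.004
```

```bash
python3 - <<'E'
from h import *
arc()
E
```

```text
t 14.23 z 0.0792 yaw 85.05 radial 127.8 behind 21.8 tilt [0.007 0.001] F tool [0.7 0.3 0.4] contact-handle angle 175.4
```

apply_moves(targets=[[3.4,-0.7,0,0.2,0,1.5,0],[3.4,-0.7,0,0,0,1.5,0],[3.4,-0.6,0,0,0,1.5,0],[3.4,-0.6,0,0,0,1.5,0]])

```text
clock: 14.57
ee_pos: [0.4513, -0.0573, 0.0814]
tool_rot: [2.423, 1.991, 0.008]
ft_force: [-0.5, 0.1, -0.6]
grip_width: -0.001
```

```bash
python3 - <<'E'
from h import *
arc()
E
```

```text
t 14.57 z 0.0814 yaw 78.81 radial 126.8 behind 22.3 tilt [ 0.007 -0.001] F tool [-0.  -0.5  0.6] contact-handle angle 169.41
```

apply_moves(targets=[[3.4,-1,0.8,0.3,0,1.5,0],[3.4,-1,0.5,0,0,1.5,0],[3.4,-0.8,0,0,0,1.5,0]])

```text
clock: 14.82
ee_pos: [0.4514, -0.0475, 0.0816]
tool_rot: [2.505, 1.889, 0.002]
ft_force: [-0.9, -7.7, -0.2]
grip_width: -0.004
```

```bash
python3 - <<'E'
from h import *
arc()
E
```

```text
t 14.82 z 0.0816 yaw 74.04 radial 127.0 behind 23.4 tilt [ 0.004 -0.003] F tool [-7.7  1.2  0.2] contact-handle angle 165.1
```

Contact made at 165° with 7.7 N, so the free play is taken up and the nut is loading. I'll continue in small arcs and watch the force.

apply_moves(targets=[[3.6,-1,0.5,0,0,1.4,0],[3.6,-1,0.5,0,0,1.4,0],[3.6,-0.8,0.3,0,0,1.4,0]])

```text
clock: 15.07
ee_pos: [0.4517, -0.0419, 0.0815]
tool_rot: [2.575, 1.781, -0.004]
ft_force: [-2.2, -7.2, -0.3]
grip_width: -0.007
```

```bash
python3 - <<'E'
from h import *
arc()
E
```

```text
t 15.07 z 0.0815 yaw 69.34 radial 126.4 behind 28.3 tilt [ 0.004 -0.011] F tool [-7.5  0.5  0.4] contact-handle angle 162.65
```

apply_moves(targets=[[3.6,-1,0.4,0,0,1.4,0]])

```text
clock: 15.15
ee_pos: [0.4517, -0.0402, 0.0814]
tool_rot: [2.597, 1.744, -0.007]
ft_force: [-1.7, -7.3, 0.3]
grip_width: 0.002
```

```bash
python3 - <<'E'
from h import *
arc()
E
```

```text
t 15.15 z 0.0814 yaw 67.76 radial 126.2 behind 30.3 tilt [ 0.004 -0.013] F tool [-7.4  1.2 -0.2] contact-handle angle 161.96
```

apply_moves(targets=[[6,0,0.5,0,0.3,-1,0],[6,0,0.5,0,0.3,-0.5,0],[6,-0.3,0.5,0,0.2,0,0]])

```text
clock: 15.4
ee_pos: [0.455, -0.0298, 0.08]
tool_rot: [2.583, 1.771, -0.004]
ft_force: [-3.6, -7.0, 2.8]
grip_width: 0.001
```

```bash
python3 - <<'E'
from h import *
arc()
E
```

```text
t 15.4 z 0.08 yaw 68.86 radial 127.4 behind 16.9 tilt [ 0.003 -0.009] F tool [-7.9 -0.8 -2.7] contact-handle angle 157.02
```

apply_moves(targets=[[5,-0.6,0,0,0,0.8,0],[5,-0.6,0,0,0.2,1.2,0],[5,-0.6,0,0,0.2,1.2,0]])

```text
clock: 15.65
ee_pos: [0.4572, -0.0221, 0.0805]
tool_rot: [2.637, 1.687, -0.007]
ft_force: [-4.3, -8.1, 1.5]
grip_width: 0.002
```

```bash
sed -i "s/'contact-handle angle'.*/'handle',round(np.degrees(np.arctan2(*(e[:2]-C)[::-1])-np.arcsin(21\/np.hypot(*d[:2]))),2))/" h.py; python3 - <<'E'
from h import *
arc()
E
```

```text
t 15.65 z 0.0805 yaw 65.21 radial 127.4 behind 17.1 tilt [ 0.002 -0.012] F tool [-9.2 -0.5 -1.4] handle 153.44
```

apply_moves(targets=[[5,-0.6,0,0,0.3,1.2,0],[5,-0.6,0,0,0.2,1.2,0]])

```text
clock: 15.82
ee_pos: [0.4587, -0.0172, 0.0807]
tool_rot: [2.678, 1.623, -0.005]
ft_force: [-3.7, -6.8, 0.9]
grip_width: -0.0
```

```bash
python3 - <<'E'
from h import *
arc()
E
```

```text
t 15.82 z 0.0807 yaw 62.43 radial 127.3 behind 18.2 tilt [ 0.003 -0.01 ] F tool [-7.7 -0.1 -0.9] handle 151.18
```

apply_moves(targets=[[5,-0.6,0,0,0.3,1.2,0]])

```text
clock: 15.9
ee_pos: [0.4595, -0.0149, 0.0807]
tool_rot: [2.699, 1.591, -0.002]
ft_force: [-4.2, -6.9, 1.3]
grip_width: 0.002
```

```bash
python3 - <<'E'
from h import *
arc()
E
```

```text
t 15.9 z 0.0807 yaw 61.03 radial 127.2 behind 18.9 tilt [ 0.003 -0.009] F tool [-8.  -0.3 -1.2] handle 150.06
```

Force peaked at 9.2 N and then fell to about 8 N, which may be the click. I'll look at the flange and shaft marks.

```bash
cat >> h.py <<'E'
def edges(c,z=.134,ctr=(.58,-.06)):
    im=top(c,ctr,z,.035,560); return im
E
python3 - <<'E'
from h import *
c=cam('wrist','w6'); arc()
d=cam('scene','s6'); f=cam('side','d6')
for n,k in(('wrist',c),('scene',d),('side',f)):
    P={}
    for t,z in (('cap',.119),('grip',.088)):
        for q in vision.landmark_of(t,n)[:1]: P[t]=atz(k,q['location'],z)
    if len(P)==2: v=P['grip']-P['cap']; print(n,np.round(P['cap'],4),np.degrees(np.arctan2(v[1],v[0])),np.hypot(*v[:2]))
cv2.imwrite('pics/m1.png',np.hstack([top(c,(.56,-.055),.134,.06,400),top(c,(.56,-.055),.104,.06,400)]))
E
```

```text
t 15.95 z 0.0807 yaw 60.95 radial 127.3 behind 18.6 tilt [ 0.004 -0.008] F tool [-7.7  0.4 -0.6] handle 149.84
```

View pics/m1.png

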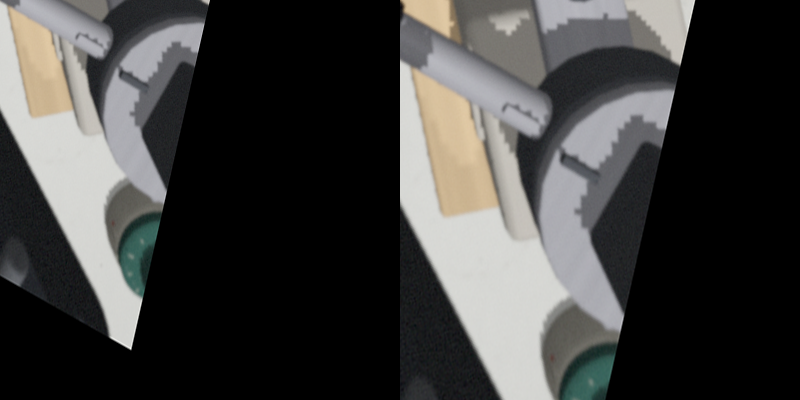

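At flange level the flange mark runs from (562,158) to (598,180), about 151° about the axis, and the handle is at about 150°. So it has not given yet, and I'll continue in small steps.

apply_moves(targets=[[5,-0.8,0,0,0.3,0.8,0]])

```text
clock: 16.43
ee_pos: [0.4603, -0.0127, 0.0807]
tool_rot: [2.711, 1.571, 0.0]
ft_force: [-3.0, -8.2, 1.0]
grip_width: 0.001
```

apply_moves(targets=[[5,-0.8,0,0,0.2,0.8,0]])

```text
clock: 16.52
ee_pos: [0.4612, -0.0106, 0.0807]
tool_rot: [2.724, 1.548, 0.0]
ft_force: [-3.9, -8.5, 1.6]
grip_width: 0.0
```

apply_moves(targets=[[5,-0.8,0,0,0.2,1,0]])

```text
clock: 16.6
ee_pos: [0.4621, -0.0085, 0.0806]
tool_rot: [2.74, 1.519, 0.0]
ft_force: [-4.7, -8.5, 1.8]
grip_width: -0.0
```

```bash
python3 - <<'E'
from h import *
arc()
E
```

```text
t 16.6 z 0.0806 yaw 58.01 radial 127.3 behind 18.8 tilt [ 0.004 -0.007] F tool [-9.7  0.5 -1.8] handle 147.02
```

apply_moves(targets=[[5,-0.8,0,0,0.2,1,0]])

```text
clock: 16.68
ee_pos: [0.463, -0.0064, 0.0806]
tool_rot: [2.756, 1.49, -0.001]
ft_force: [-4.5, -7.9, 1.3]
grip_width: 0.003
```

apply_moves(targets=[[5,-0.8,0,0,0.2,1,0]])

```text
clock: 16.77
ee_pos: [0.4639, -0.0044, 0.0805]
tool_rot: [2.771, 1.462, -0.001]
ft_force: [-5.2, -8.0, 1.0]
grip_width: 0.002
```

apply_moves(targets=[[5,-0.8,0,0,0.2,1,0]])

```text
clock: 16.85
ee_pos: [0.4648, -0.0023, 0.0804]
tool_rot: [2.786, 1.433, -0.002]
ft_force: [-5.0, -7.1, 1.7]
grip_width: -0.003
```

```bash
python3 - <<'E'
from h import *
arc()
E
```

```text
t 16.85 z 0.0804 yaw 54.42 radial 127.2 behind 20.1 tilt [ 0.003 -0.009] F tool [-8.7  0.1 -1.7] handle 144.02
```

```bash
cat >> h.py <<'E'
def mark(c,g,tag=None):
    "angles (deg) of flange mark and of the shaft about the wrench axis, near guess g"
    def polar(z,r0,r1):
        th=np.radians(np.arange(g-25,g+25,.25)); r=np.arange(r0,r1,.0005)
        px=np.array([[proj(c,[C[0]+q*np.cos(t),C[1]+q*np.sin(t),z]) for t in th] for q in r],np.float32)
        return cv2.remap(cv2.cvtColor(c['img'],cv2.COLOR_BGR2GRAY),px[...,0],px[...,1],cv2.INTER_CUBIC)
    a=polar(.104,.026,.038); b=polar(.095,.045,.09)
    if tag: cv2.imwrite('pics/'+tag+'.png',cv2.resize(np.vstack([a,b])[::-1],(800,450),interpolation=cv2.INTER_NEAREST))
    return a,b
E
python3 - <<'E'
from h import *
c=cam('wrist','w7'); s,e,Rm,y=st(); arc()
off=Rm.T@(np.array(c['position'])-e); Q=Rm.T@rot(c['attitude'])
def fake(f,e,rv):
    M=rot(rv); return dict(img=cv2.imread(f'pics/{f}.png'),intrinsics=c['intrinsics'],position=np.array(e)+M@off,attitude=M@Q)
w5=fake('w5',[.5818,-.0594,.1934],[2.314,2.121,.009]); w6=fake('w6',[.4596,-.0146,.0807],R.from_rotvec([2.699,1.591,-.002]).as_rotvec())
out=[]
for n,k,g in(('w5',w5,175),('w6',w6,150),('w7',c,144)):
    a,b=mark(k,g); A=cv2.resize(a,(800,80),interpolation=cv2.INTER_NEAREST);B=cv2.resize(b,(800,110),interpolation=cv2.INTER_NEAREST)
    im=np.vstack([A[::-1],B])
    for i in range(0,800,80): cv2.line(im,(i,0),(i,6),255,1)
    cv2.line(im,(400,0),(400,190),255,1); out.append(im); print(n,g,'columns: 16 px/deg, left=g-25')
cv2.imwrite('pics/pol.png',np.vstack(out))
E
```

```text
t 16.9 z 0.0804 yaw 54.35 radial 127.2 behind 19.7 tilt [ 0.003 -0.008] F tool [-9.2  1.1 -1.6] handle 143.78
w5 175 columns: 16 px/deg, left=g-25
w6 150 columns: 16 px/deg, left=g-25
w7 144 columns: 16 px/deg, left=g-25
```

View pics/pol.png

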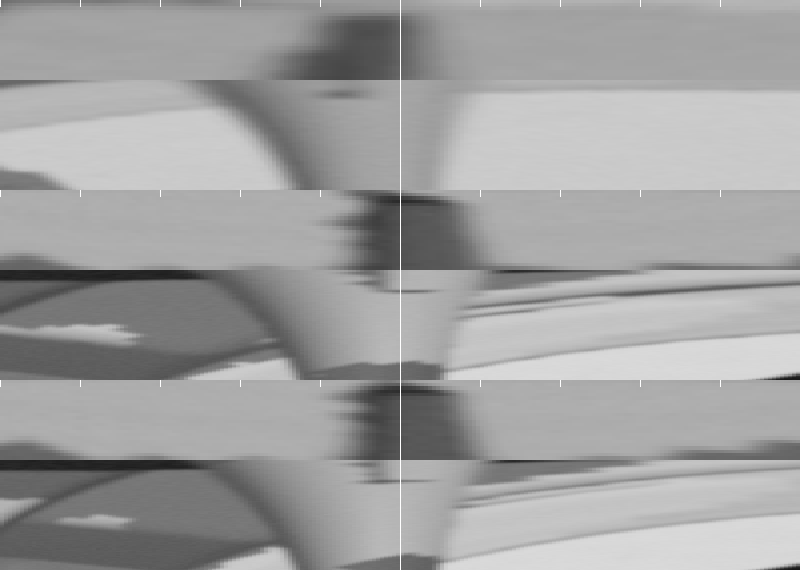

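In the polar strips (16 px/deg), the mark minus shaft offset is about 50 px at w6 and about 44 px now. There is no relative turn, so the nut is still turning and the wrench hasn't clicked. Continue.

apply_moves(targets=[[5,-0.8,0,0,0.2,1,0]])

```text
clock: 16.98
ee_pos: [0.466, -0.0001, 0.0802]
tool_rot: [2.801, 1.403, -0.003]
ft_force: [-5.4, -8.5, 1.6]
grip_width: -0.002
```

apply_moves(targets=[[5,-0.8,0,0,0.3,0.9,0]])

```text
clock: 17.07
ee_pos: [0.4671, 0.0019, 0.0801]
tool_rot: [2.815, 1.377, -0.002]
ft_force: [-5.2, -8.1, 2.1]
grip_width: -0.002
```

apply_moves(targets=[[5,-0.8,0,0,0.2,0.9,0]])

```text
clock: 17.15
ee_pos: [0.4681, 0.0038, 0.0799]
tool_rot: [2.827, 1.35, -0.003]
ft_force: [-5.5, -8.6, 2.1]
grip_width: -0.003
```

apply_moves(targets=[[5,-0.8,0,0,0.2,0.9,0]])

```text
clock: 17.23
ee_pos: [0.4692, 0.0057, 0.0797]
tool_rot: [2.84, 1.323, -0.004]
ft_force: [-5.8, -8.1, 4.2]
grip_width: 0.003
```

```bash
cat >> h.py <<'E'
def rel(n):
    "mark and shaft columns -> deg, relative (shaft lags the mark as the joint gives); reference -2.75 deg ungiven"
    c=cam('wrist',n); s,e,Rm,y=st(); arc()
    d=(Rm.T@np.r_[C-e[:2],0])*1000
    g=np.degrees(np.arctan2(*(e[:2]-C)[::-1])-np.arcsin(21/np.hypot(*d[:2])))
    a,b=mark(c,g); deg=np.arange(-25,25,.25)
    w=np.clip(140-a[6:18].astype(float).mean(0),0,None)*(abs(deg)<15); m=(w*deg).sum()/w.sum()
    q=cv2.resize(a,(800,80),interpolation=cv2.INTER_NEAREST)[::-1]; p=cv2.resize(b,(800,110),interpolation=cv2.INTER_NEAREST)
    im=np.vstack([q,p]); cv2.line(im,(400,0),(400,190),255,1); cv2.imwrite(f'pics/{n}p.png',im)
    print('guess',round(g,2),'mark',round(g+m,2),'mark-guess',round(m,2))
E
python3 - <<'E'
from h import *
rel('w8')
E
```

```text
t 17.28 z 0.0797 yaw 49.9 radial 127.2 behind 20.7 tilt [ 0.001 -0.009] F tool [-9.7  0.7 -2.4] handle 139.76
guess 139.76 mark 139.85 mark-guess 0.09
```

apply_moves(targets=[[5,-0.8,-0.3,0,0.2,0.9,0]])

```text
clock: 17.37
ee_pos: [0.4704, 0.0077, 0.0798]
tool_rot: [2.852, 1.296, -0.006]
ft_force: [-5.7, -7.9, 2.5]
grip_width: -0.003
```

apply_moves(targets=[[5,-0.8,-0.3,0,0.2,0.9,0]])

```text
clock: 17.45
ee_pos: [0.4715, 0.0095, 0.0798]
tool_rot: [2.864, 1.268, -0.008]
ft_force: [-7.1, -7.6, 2.5]
grip_width: 0.003
```

apply_moves(targets=[[5,-0.8,-0.3,0,0.2,0.9,0]])

```text
clock: 17.53
ee_pos: [0.4726, 0.0113, 0.0799]
tool_rot: [2.875, 1.241, -0.01]
ft_force: [-6.5, -7.7, 2.9]
grip_width: 0.001
```

```bash
python3 - <<'E'
from h import *
rel('w9')
E
```

```text
t 17.58 z 0.0799 yaw 46.64 radial 127.1 behind 21.4 tilt [-0.002 -0.011] F tool [-9.3  0.2 -3.3] handle 136.81
guess 136.81 mark 136.99 mark-guess 0.18
```

apply_moves(targets=[[5,-0.8,-0.3,0,0.3,0.9,0]])

```text
clock: 17.67
ee_pos: [0.474, 0.0133, 0.0799]
tool_rot: [2.887, 1.214, -0.009]
ft_force: [-6.0, -7.0, 2.2]
grip_width: 0.001
```

apply_moves(targets=[[5,-0.8,-0.3,0,0.3,0.9,0]])

```text
clock: 17.75
ee_pos: [0.4753, 0.0152, 0.0798]
tool_rot: [2.899, 1.188, -0.008]
ft_force: [-6.5, -7.2, 2.8]
grip_width: 0.001
```

apply_moves(targets=[[5,-0.8,-0.3,0,0.3,0.9,0]])

```text
clock: 17.83
ee_pos: [0.4767, 0.017, 0.0799]
tool_rot: [2.91, 1.161, -0.007]
ft_force: [-5.8, -6.1, 2.5]
grip_width: 0.001
```

apply_moves(targets=[[5,-0.8,-0.3,0,0.3,0.9,0]])

```text
clock: 17.92
ee_pos: [0.4782, 0.019, 0.0799]
tool_rot: [2.921, 1.134, -0.006]
ft_force: [-6.3, -5.5, 2.7]
grip_width: 0.002
```

```bash
python3 - <<'E'
from h import *
rel('w10')
E
```

```text
t 17.97 z 0.08 yaw 42.37 radial 127.0 behind 21.4 tilt [-0.    -0.008] F tool [-7.5  0.6 -2.2] handle 132.54
guess 132.54 mark 136.86 mark-guess 4.32
```

It clicked: the flange mark stayed at 136.9° while the handle went on to 132.5° (about 0.073 rad), and the force fell from 9.7 to 7.5 N. I'll go two short rows further for margin.

apply_moves(targets=[[4.5,-0.8,-0.3,0,0.2,0.9,0]])

```text
clock: 18.05
ee_pos: [0.4798, 0.021, 0.08]
tool_rot: [2.932, 1.107, -0.006]
ft_force: [-6.0, -5.3, 1.9]
grip_width: -0.003
```

apply_moves(targets=[[4.5,-0.8,-0.3,0,0.2,0.9,0]])

```text
clock: 18.13
ee_pos: [0.4813, 0.0228, 0.0801]
tool_rot: [2.941, 1.08, -0.006]
ft_force: [-5.7, -4.1, 1.8]
grip_width: -0.001
```

```bash
python3 - <<'E'
from h import *
rel('w11')
E
```

```text
t 18.18 z 0.0802 yaw 40.27 radial 127.0 behind 21.3 tilt [-0.    -0.009] F tool [-6.1  1.4 -1.7] handle 130.39
guess 130.39 mark 136.95 mark-guess 6.55
```

The joint is now at about 0.11 rad. Stop, hold briefly, then back off and rise.

apply_moves(targets=[[-0.5,0,0,0,0,0,0],[-1,0,0,0,0,0,0],[-2,0,0,0,0,0,0],[-6,0,0,0,0,0,0],[-8,0,0,0,0,0,0],[-6,-3,0,0,0,0,0],[0,0,-25,0,0,0,0],[0,0,-35,0,0,0,0],[0,0,-35,0,0,0,40],[0,0,-10,0,0,0,100],[0,0,0,0,0,0,100]])

```text
clock: 19.1
ee_pos: [0.4556, 0.0088, 0.1894]
tool_rot: [2.943, 1.078, -0.009]
ft_force: [-0.2, 0.2, -0.6]
grip_width: 0.421
```

```bash
python3 - <<'E'
from h import *
go([.58,-.06,.19],47)
E
```

```text
t 19.1 ee [0.4556 0.0088 0.1894] yaw 40.24 tilt [-0.003 -0.009 -1.   ] F [-0.2  0.2 -0.6] g 0.421
 shift tool mm [ 50.5 132.8  -0.3] turn [ 0.3  0.5 -6.8] shift after turn [ 34.5 137.8  -0.6]
```

apply_moves(targets=[[8,20,0,0,0,0,100],[8,22,0,0,0,0,100],[8,22,0,0,0,0,100],[8,22,0,0,0,0,100],[8,22,0,0,0,0,100],[8,20,0,0,0,0,100],[0,0,0,0,0.5,-6.8,100],[0,0,0,0,0,0,100]])

```text
clock: 19.77
ee_pos: [0.5752, -0.0616, 0.1832]
tool_rot: [2.872, 1.259, -0.003]
ft_force: [-0.0, 0.0, -0.6]
grip_width: 1.002
```

```bash
python3 - <<'E'
from h import *
go([.58,-.06,.113],47)
c=cam('wrist','w12'); P={}
for t,z in (('cap',.119),('grip',.088)):
    for q in vision.landmark_of(t,'wrist')[:1]: P[t]=atz(c,q['location'],z);print(t,q['location'],q['p'],P[t])
if len(P)==2: d=P['grip']-P['cap']; print(np.degrees(np.arctan2(d[1],d[0])),np.hypot(*d[:2]))
cv2.imwrite('pics/off.png',np.hstack([top(c,(.57,-.05),.134,.06,400),top(c,(.57,-.05),.104,.06,400)]))
E
```

```text
t 19.77 ee [ 0.5752 -0.0616  0.1832] yaw 47.34 tilt [ 0.    -0.006 -1.   ] F [-0.   0.  -0.6] g 1.002
 shift tool mm [ 4.7  2.1 70.2] turn [0.2 0.2 0.3] shift after turn [ 4.5  2.4 70.2]
cap [279.1, 221.7] 0.57 [ 0.57801666 -0.06040159  0.119     ]
grip [114.5, 189.5] 0.79 [0.4935603  0.03838131 0.088     ]
130.529430000266 0.1299651442484913
```

View pics/off.png

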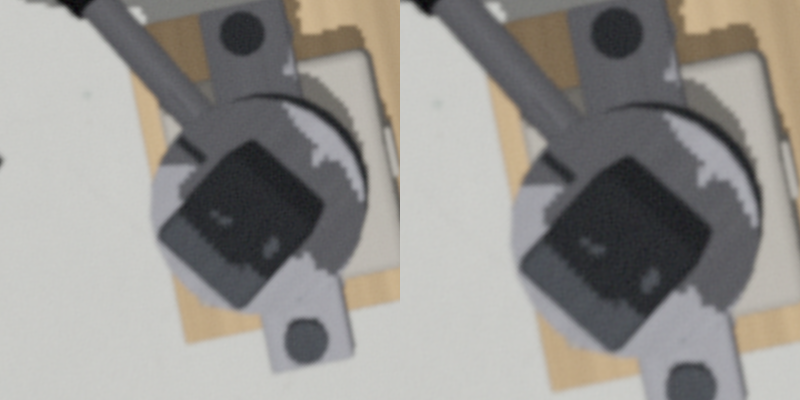

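The picture shows the cap turned to about 48°. The handle is at 130.5° with the flange mark now beside the shaft, so the joint has given by about 0.12 rad. Grasp the cap again.

apply_moves(targets=[[4.5,2,10,0.2,0.2,0,100],[0,0,18,0,0,0,100],[0,0,12,0,0,0,100],[0,0,0,0,0,0,100]])

```text
clock: 20.25
ee_pos: [0.5789, -0.0567, 0.1424]
tool_rot: [2.883, 1.239, 0.003]
ft_force: [-1.0, 0.0, -0.5]
grip_width: 0.998
```

```bash
python3 - <<'E'
from h import *
go([.58,-.06,.112],47.5)
E
```

```text
t 20.25 ee [ 0.5789 -0.0567  0.1424] yaw 46.52 tilt [ 0.003 -0.002 -1.   ] F [-1.   0.  -0.5] g 0.998
 shift tool mm [-1.6  2.9 30.4] turn [ 0.2 -0.  -1. ] shift after turn [-1.7  3.  30.4]
```

apply_moves(targets=[[-1.6,2.5,10,0,0,-1,100],[0,0,10,0,0,0,100],[0,0,8,0,0,0,100],[0,0,0,0,0,0,100]])

```text
clock: 20.58
ee_pos: [0.5795, -0.0587, 0.112]
tool_rot: [2.872, 1.266, 0.003]
ft_force: [-1.2, 0.0, 0.2]
grip_width: 1.001
```

```bash
python3 - <<'E'
from h import *
go([.58,-.06,.112],47.5)
E
```

```text
t 20.58 ee [ 0.5795 -0.0587  0.112 ] yaw 47.57 tilt [ 0.003 -0.002 -1.   ] F [-1.2  0.   0.2] g 1.001
 shift tool mm [-0.6  1.3 -0. ] turn [ 0.2 -0.   0.1] shift after turn [-0.6  1.3 -0. ]
```

apply_moves(targets=[[-0.5,1,0,0,0,0,75],[0,0,0,0,0,0,50],[0,0,0,0,0,0,30],[0,0,0,0,0,0,20],[0,0,0,0,0,0,20],[0,0,0,0,0,0,20],[0,0,0,0,0,0,20],[0,0,-2,0,0,0,20],[0,0,-3,0,0,0,20],[0,0,-3,0,0,0,20]], grip_force=50)

```text
clock: 21.42
ee_pos: [0.5798, -0.0597, 0.118]
tool_rot: [2.873, 1.266, 0.002]
ft_force: [4.2, 0.4, -10.5]
grip_width: 0.409
```

```bash
python3 - <<'E'
from h import *
go([.58,-.06,.17],47.5)
E
```

```text
t 21.42 ee [ 0.5798 -0.0597  0.118 ] yaw 47.58 tilt [ 0.002 -0.001 -1.   ] F [  4.2   0.4 -10.5] g 0.409
 shift tool mm [ -0.1   0.5 -52. ] turn [ 0.2 -0.   0.1] shift after turn [ -0.1   0.3 -52. ]
```

apply_moves(targets=[[0,0,-3,0,0,-1.5,20],[0,0,-4,0,0,-1.5,20],[0,0,-5,0,0,0,20],[0,0,-6,0,0,0,20],[0,0,-8,0,0,0,20],[0,0,-12,0,0,0,20],[0,0,-15,0,0,0,20],[0,0,-15,0,0,0,20],[0,0,-10,0,0,0,20],[0,0,0,0,0,0,20]])

```text
clock: 22.25
ee_pos: [0.5776, -0.0598, 0.201]
tool_rot: [-2.842, -1.336, 0.005]
ft_force: [0.6, -0.2, -4.7]
grip_width: 0.408
```

```bash
python3 - <<'E'
from h import *
go([.565,.245,.19],72)
E
```

```text
t 22.25 ee [ 0.5776 -0.0598  0.201 ] yaw 50.37 tilt [-0.003 -0.    -1.   ] F [ 0.6 -0.2 -4.7] g 0.408
 shift tool mm [ 226.7 -204.1   10.9] turn [ -0.1   0.1 -21.6] shift after turn [ 286.  -106.1   11. ]
```

The wrench is off the nut (4.7 N hanging weight). Carry it back to the bat, then turn to the original free handle direction.

apply_moves(targets=[[12,-11,0,0,0,0,20],[18,-16,0,0,0,0,20],[20,-18,0,0,0,0,20],[20,-18,0,0,0,0,20],[20,-18,0,0,0,0,20],[20,-18,0,0,0,0,20],[20,-18,0,0,0,0,20],[20,-18,0,0,0,0,20],[20,-18,0,0,0,0,20],[20,-18,0,0,0,0,20],[10,-8,0,0,0,0,20],[0,0,0,0,0,0,20]])

```text
clock: 23.25
ee_pos: [0.5658, 0.215, 0.1952]
tool_rot: [2.852, 1.317, -0.016]
ft_force: [-0.0, 0.7, -3.9]
grip_width: 0.409
```

apply_moves(targets=[[0,0,0,0,0,-4,20],[0,0,0,0,0,-6,20],[0,0,0,0,0,-6,20],[0,0,0,0,0,-6,20],[0,0,0,0,0,-6,20],[0,0,0,0,0,-6,20],[0,0,0,0,0,-6,20],[0,0,0,0,0,-6,20],[0,0,0,0,0,-4,20],[0,0,0,0,0,0,20]])

```text
clock: 24.08
ee_pos: [0.5646, 0.2071, 0.1895]
tool_rot: [-1.981, -2.432, 0.032]
ft_force: [0.1, 0.3, -4.6]
grip_width: 0.411
```

```bash
python3 - <<'E'
from h import *
go([.562,.245,.1],103)
c=cam('wrist','w13')
for q in vision.landmark_of('rest_bat','wrist')[:1]: print('bat',q['location'],q['p'],atz(c,q['location'],0))
for q in vision.regions_of('rest_bat','wrist')[:1]: print('bat',q['box'],q['p'])
c1=cam('scene','s13')
P={}
for t in('cap','grip'):
    for q in vision.landmark_of(t,'scene')[:1]: print(t,q['p'],atz(c1,q['location'],.2))
E
```

```text
t 24.08 ee [0.5646 0.2071 0.1895] yaw 101.69 tilt [-0.016 -0.013 -1.   ] F [ 0.1  0.3 -4.6] g 0.411
 shift tool mm [38.4  6.7 89. ] turn [-1.1  0.5 -1.3] shift after turn [37.5  6.  89.5]
bat [280.1, 128.6] 0.57 [0.55227293 0.26160187 0.        ]
bat [171.0, 6.0, 392.1, 215.6] 0.58
cap 0.83 [0.56460189 0.21169872 0.2       ]
grip 0.71 [0.40805531 0.23888188 0.2       ]
```

apply_moves(targets=[[10,2,10,-1.1,0.5,0,20],[15,2,15,0,0,0,20],[13,2,20,0,0,0,20],[0,0,20,0,0,0,20],[0,0,15,0,0,0,20],[0,0,0,0,0,0,20]])

```text
clock: 24.88
ee_pos: [0.5645, 0.2492, 0.1095]
tool_rot: [1.994, 2.421, 0.01]
ft_force: [-0.5, 0.6, -6.6]
grip_width: 0.406
```

```bash
python3 - <<'E'
from h import *
go([.56,.248,.05],103)
E
```

```text
t 24.88 ee [0.5645 0.2492 0.1095] yaw 101.04 tilt [ 0.008  0.002 -1.   ] F [-0.5  0.6 -6.6] g 0.406
 shift tool mm [-0.3 -5.1 59.4] turn [ 0.5 -0.  -2. ] shift after turn [-0.2 -4.7 59.5]
```

apply_moves(targets=[[0,-1,10,0.5,0,0,20],[0,-1,12,0,0,0,20],[0,-1,12,0,0,0,20],[0,0,8,0,0,0,20],[0,0,5,0,0,0,20],[0,0,0,0,0,0,20]])

```text
clock: 25.38
ee_pos: [0.5627, 0.2484, 0.0601]
tool_rot: [2.001, 2.421, 0.001]
ft_force: [-1.2, -0.3, -5.5]
grip_width: 0.405
```

```bash
python3 - <<'E'
from h import *
go([.56,.248,.049],101)
E
```

```text
t 25.38 ee [0.5627 0.2484 0.0601] yaw 100.86 tilt [ 0.001  0.    -1.   ] F [-1.2 -0.3 -5.5] g 0.405
 shift tool mm [ 0.1 -2.7 11.1] turn [ 0.1 -0.  -0.1] shift after turn [ 0.1 -2.7 11.1]
```

apply_moves(targets=[[0,0,3,0,0,0,20],[0,0,3,0,0,0,20],[0,0,2,0,0,0,20],[0,0,1.5,0,0,0,20],[0,0,0,0,0,0,20]])

```text
clock: 25.8
ee_pos: [0.5638, 0.2484, 0.051]
tool_rot: [2.001, 2.42, 0.004]
ft_force: [-0.5, 1.0, -5.0]
grip_width: 0.409
```

```bash
python3 - <<'E'
from h import *
go([.56,.248,.049],101)
E
```

```text
t 25.8 ee [0.5638 0.2484 0.051 ] yaw 100.81 tilt [ 0.003  0.001 -1.   ] F [-0.5  1.  -5. ] g 0.409
 shift tool mm [ 0.3 -3.8  2. ] turn [ 0.2 -0.  -0.2] shift after turn [ 0.3 -3.8  2. ]
```

apply_moves(targets=[[0,0,1,0.2,0,0,20],[0,0,1,0,0,0,20],[0,0,0,0,0,0,20]])

```text
clock: 26.05
ee_pos: [0.5642, 0.2487, 0.05]
tool_rot: [-2.002, -2.421, -0.001]
ft_force: [0.2, -0.6, -5.9]
grip_width: 0.411
```

apply_moves(targets=[[0,0,0.7,0,0,0,20],[0,0,0,0,0,0,20]])

```text
clock: 26.22
ee_pos: [0.5644, 0.249, 0.0499]
tool_rot: [2.002, 2.421, 0.002]
ft_force: [-0.5, 0.3, -5.2]
grip_width: 0.408
```

apply_moves(targets=[[0,0,1.5,0,0,0,20],[0,0,1.5,0,0,0,20]])

```text
clock: 26.38
ee_pos: [0.5646, 0.2491, 0.0495]
tool_rot: [2.001, 2.419, 0.003]
ft_force: [-8.3, -5.1, 16.2]
grip_width: 0.409
```

apply_moves(targets=[[0,0,1.5,0,0,0,20],[0,0,0,0,0,0,20]])

```text
clock: 26.55
ee_pos: [0.5647, 0.2492, 0.0502]
tool_rot: [2.0, 2.418, 0.003]
ft_force: [-0.2, 0.9, -5.6]
grip_width: 0.409
```

Contact was felt at TCP z 0.0495. Release from less than 1 mm above it and rise.

apply_moves(targets=[[0,0,0.7,0,0,0,20],[0,0,0,0,0,0,50],[0,0,0,0,0,0,70],[0,0,0,0,0,0,100],[0,0,0,0,0,0,100],[0,0,-5,0,0,0,100],[0,0,-20,0,0,0,100],[0,0,-30,0,0,0,100],[0,0,-30,0,0,0,100],[0,0,-30,0,0,0,100],[0,0,0,0,0,0,100]])

```text
clock: 27.47
ee_pos: [0.5643, 0.2503, 0.1702]
tool_rot: [2.0, 2.421, 0.006]
ft_force: [0.7, 1.4, 0.6]
grip_width: 0.997
```

```bash
python3 - <<'E'
from h import *
go([.56,.248,.2],101)
c=cam('wrist','w14'); d=cam('scene','s14'); f=cam('side','d14')
for n,k in(('wrist',c),('scene',d),('side',f)):
    P={}
    for t,z in (('cap',.056),('grip',.025),('rest_bat',0),('cup',0),('timer',0),('glaze_jar',0)):
        for q in vision.landmark_of(t,n)[:1]: P[t]=atz(k,q['location'],z); print(n,t,round(q['p'],2),np.round(P[t],3))
    if 'cap' in P and 'grip' in P: v=P['grip']-P['cap']; print(np.degrees(np.arctan2(v[1],v[0])),np.hypot(*v[:2]))
cv2.imwrite('pics/fin.png',np.hstack([top(c,(.545,.24),.071,.06,400),cv2.resize(d['img'][200:380,130:340],(466,400))]))
E
```

```text
t 27.47 ee [0.5643 0.2503 0.1702] yaw 100.87 tilt [ 0.004  0.002 -1.   ] F [0.7 1.4 0.6] g 0.997
 shift tool mm [ -1.4  -4.6 -29.8] turn [ 0.2 -0.1 -0.1] shift after turn [ -1.4  -4.7 -29.8]
wrist cap 0.61 [0.564 0.247 0.056]
wrist grip 0.65 [0.433 0.237 0.025]
-175.63352747060964 0.13112557992720691
scene cap 0.67 [0.562 0.252 0.056]
scene grip 0.8 [0.436 0.24  0.025]
scene rest_bat 0.93 [0.555 0.254 0.   ]
scene cup 0.93 [0.77  0.089 0.   ]
scene timer 0.66 [ 0.61  -0.228  0.   ]
scene glaze_jar 0.67 [ 0.722 -0.228  0.   ]
-174.71078335319606 0.12675476429664503
side cap 0.68 [0.568 0.245 0.056]
side grip 0.61 [0.569 0.263 0.025]
side rest_bat 0.64 [0.558 0.259 0.   ]
side cup 0.71 [0.769 0.096 0.   ]
side glaze_jar 0.47 [ 0.727 -0.215  0.   ]
88.72948608768507 0.01841431145801485
```

View pics/fin.png

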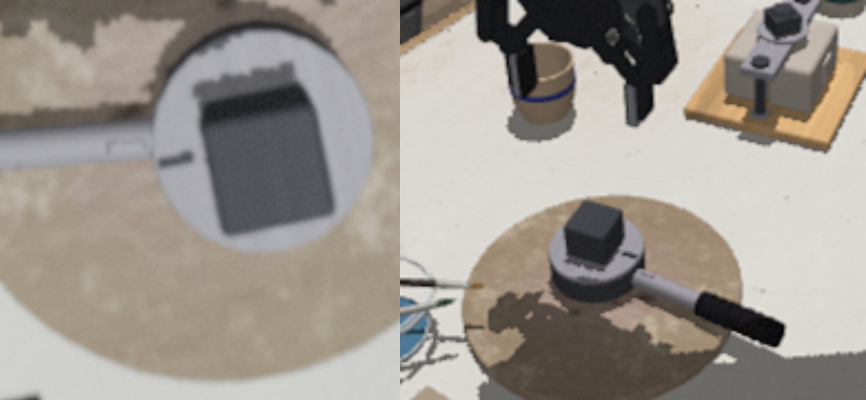

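The wrench stands upright near the middle of the bat and is released. The cap is at about 11° and the handle at about -175.6°, so the joint is still given by about 0.11 rad. Hand in.

```bash
python3 - <<'E'
from h import *
print(ctrl.close_job())
E
```

```text
the job is handed in; nothing more can be done
None
```

The job is done and handed in at about 27.5 s of the 72 s allowed; `close_job` reports no verdict, so the result rests on my own checks.

**What I did**
- I took the wrench by its cap, seated the socket on the nut (mouth at about 75 mm) and let go. I then pushed the grip clockwise with the closed fingers.
- The force levelled off at about 10 N and then fell to about 6 N. At the same time the flange mark stopped at 137° while the handle went on to about 130.4°, so the handle had given by about 0.11 rad. I stopped there.
- I lifted the wrench off, with a brief 10 N pull as the socket came free. I then set it back on the bat and released it.

**Last checks**
- **Wrench:** it stands on its socket, with its axis 10–15 mm from the bat's centre. The handle is still given by about 0.11 rad.
- **Robot:** the gripper is open, about 100 mm above the wrench's cap, and touches nothing.
- **Other things:** the arm never went near the cup, timer or jar. The networks put the timer and jar within their own scatter of the start. The cup reads about 12 mm off its first reading. I take that as network error, but I did not check it separately.

**Readings that disagreed**
- The side camera's last grip position was clearly wrong, right at the cap, so I ignored it; the wrist and scene cameras agreed with each other.
- Setting the wrench down gave one brief 16 N touch on the bat.

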